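Switch on the microscope's lamp supply and shut its cover

ROBOT

A 6-joint arm with a two-finger parallel gripper is mounted at the origin on the work surface. World frame = base frame: x ahead of the robot, y to its left, z up, the work surface at z = 0. Lengths are in m, angles in rad, forces in N, time in s.
With the tool pointing down it reaches from about 0.35 to 0.775 m from the base axis. Payload 7.3 kg.
Tool frame: the origin (TCP) lies at the very end of the fingers, on their centre line; the grasp point (between the pads) lies 19 mm behind it; z points along the fingers, y is the direction in which the jaws open and shut (so a half turn about z gives the same grasp; the last joint's range is limited). The gripper opens to 92 mm and grips with 3 to 60 N. Pads are 19 mm wide; open, the fingers measure 130 mm over their backs; the gripper's body (75 mm by 190 mm) begins 47 mm behind the grasp point.
Start: joints at [1.007, 0.342, 1.524, -0, 1.275, -0.146], TCP at [0.213, 0.48, 0.227] pointing down, gripper open.
Joint ranges: [-2.53, 2.53], [-0.77, 2.02], [0.04, 2.7], [-1, 4.14], [0.28, 2.66], [-3.11, 3.11]. Speed limits (rad/s): [2.57, 2.57, 3.14, 3.14, 3.14, 3.14].

INTERFACE

Orientations are given as [roll, pitch, yaw] about the fixed x, y, z axes, in that order (R = Rz(yaw) Ry(pitch) Rx(roll)).
In Python, from cell import robot gives the robot as it stands.
- The arm moves only by the shell command python3 -m pendant 'ROWS' [OPENING] [FORCE]. ROWS is JSON, a list of rows, each a list of 2 entries, a list of its own where there are three numbers: the shift along the tool's x, y, z in mm, then the turn about the tool's z in degrees. In form: [[[x, y, z], turn], ...]. A call has 1 to 10 rows; each row is the pose to reach, as a shift and turn from the pose measured when the call began, along the tool's axes at that moment; what a row does not reach only later rows make up. A row lasts 1/12 s, in which the tool goes at most 41.7 mm and 7.16 degrees, less where a joint would pass 70% of its speed; a pose out of reach is approached as far as the arm can. A call with a gripper value outside its range is refused whole. OPENING is the opening, from 0 (shut) to 1 (fully open), set as the call begins (- or left out, the last holds). The fingers move at their own pace and stop on an object; FORCE is the grip in N (left out, the last holds). Time passes only in rows, so rows that repeat a pose let the fingers close. It gives the time, the measured TCP pose, the force and the opening at its end, in the units of the state.
- robot.observe(): the state, without advancing time (a new reading comes with each control period).
- robot.read_camera(name): name is "side" or "top" or "wrist"; returns the picture (420x560x3 uint8, red, green, blue); there is no depth.
- robot.calibration(name): a dict with "vfov" (degrees; the focal length in pixels is half the picture's height over the tangent of half this angle, whatever the lens; pixels are square), "cx", "cy" (the principal point, pixels), "rvec" (rotation vector, rad) and "tvec" (3), from world to camera coordinates, as OpenCV has them. Camera axes: x right, y down, z forward; pixel columns grow to the right and rows downward; lengths in m; the calibration is good to about 2 mm. A picture is of the moment at which its call begins: read the wrist's pose just before it. calibration takes no time and is no camera call; for the wrist camera it gives the pose at the moment of the call.
- robot.hand_in(): hands the job in, once; it reports no verdict.
Trained networks look in the newest picture that a camera, given by its name, has taken for a name from the list of things; names that differ only in an ending like _2 or _b are one class to them, and where a whole thing is asked for, a point or a joint stands for the part that bears it (a point fixed in the world has none). Each returns a list of dicts, best first, with "p" (0 to 1); they miss things now and then, are a little off and sometimes report something else, mostly with a low value. They report only what shows in the picture. A call takes as long as a camera call.
- robot.find_in(camera, query): "xy" ([column, row] as shares, 0 to 1, of the picture: columns of its width, rows of its height, amid what is visible of it).
The state is a dict: "time": time; "qpos": joint angles; "qvel": joint speeds; "joint_efforts": joint torques, N m; "tool_pos": TCP position; "tool_rot": TCP orientation; "contact_force": force on the tool from outside, world axes, zero at the start; "torque": the same for the moment, N m; "opening": finger opening in m.
Only numpy, scipy, OpenCV 4.12 (cv2) and the standard library are available. Lean on these libraries where they do the work, as an engineer would, in place of code of your own. Each camera call takes 0.05 s, during which the arm holds its last target.

TASK

Turn the black rotary handle of the lamp supply clockwise from off to standby, so that its nose points at the two pips in the middle, and let go of it completely there for about a second. Then take hold of it again and turn it on to run, against its end stop at the three pips, and fold the framed clear cover fully down over the switch. Leave the jar, the dishes and the slide box where they are.

Things in the scene. Friction and masses are not known exactly. Their poses are not given: they have to be found in the camera images.
- supply: White lamp supply, fixed, 190 (x) by 240 (y) by 112 mm high; origin at the centre of its underside, x from its open front to its hinge side, z up. On top a switch well: floor 50 mm above the bench, open at the front, 12 mm walls at the sides and back. Handle axis at x = -10 mm, 93 mm from the back wall, 108 mm from the side walls. Floor pips mark positions: one off, two standby, three run.
- handle (a joint): Rotary handle turning about a vertical axis, held by friction where it is left: 0 = off, an end stop (its nose points 75 degrees to the left of the supply's +x), 1.309 = standby (nose along the supply's +x), 2.618 = run, the end stop (nose 75 degrees to the right). Grows clockwise seen from above. About 0.1 N m turns it; it may start up to 0.15 rad from the off stop.
- handle_grip (a point): On the handle's vertical axis, 86 mm above the bench, where to hold it; its x axis points to the nose. The handle is a black bar 18 mm wide, from 60 to 94 mm above the bench, on a round foot of 30 mm radius, 10 mm high. It reaches 35 mm behind the axis and 65 mm ahead (nose; last 15 mm only 9 mm wide), with a thin white line on top of the nose.
- handle_nose (a point): Tip of the handle's nose, 65 mm from the axis, 86 mm above the bench.
- cover (a joint): Angle of the cover: 0 = shut flat on the walls of the well, 1.57 = standing upright at the back, up to 2.0 leaning away. It is stiff and stays where it is left; about 3 N at its edge moves it.
- cover_edge (a point): Middle of the free edge of the cover, 4 mm above its underside. The cover is a clear pane in an aluminium frame, 190 mm from hinge to free edge, 240 mm wide, 6 mm thick (8 mm at the free edge); the frame strip along the free edge is 20 mm wide.
- cover_hinge (a point): Middle of the cover's hinge axis, at the underside of the cover, 112 mm above the bench, 92 mm to the +x side of the supply's origin; the axis runs along the supply's y.
- jar: Bystander: amber jar, 64 mm across, 95 mm high, origin at the centre of its underside.
- dishes: Bystander: pair of stacked glass dishes, 90 mm across, 38 mm high, origin at the centre of the underside.
- slidebox: Bystander: wooden slide box 170 by 85 by 50 mm, origin at the centre of its underside.

How it is judged:
On the way, in this order (a step that is already met when the one before it is completed fails the run):
1. the handle rests in standby with the gripper off it (value of joint handle between 1.159 and 1.459 rad and contact force between handle and the fingers below 0.1 N and contact force between handle and the arm below 0.1 N), for 0.5 s.
2. the handle is at run (value of joint handle above 2.5 rad), for 0.2 s.
At the end, for the whole second after the job is handed in: The handle stands at run (over 2.5 rad, nose to the right), the cover is shut (within 0.04 rad, 8 mm at its edge) and both are at rest (value of joint handle above 2.5 rad and value of joint cover below 0.04 rad and velocity of joint handle between -0.1 and 0.1 rad/s and velocity of joint cover between -0.1 and 0.1 rad/s); the robot touches nothing.
It fails at once if moving the jar by over 20 mm (distance of jar from where it was at the start of the episode above 0.02 m).
It fails at once if moving the dishes by over 20 mm (distance of dishes from where it was at the start of the episode above 0.02 m).
It fails at once if moving the slide box by over 20 mm (distance of slidebox from where it was at the start of the episode above 0.02 m).
It also fails if it takes over 64 s, if anything falls off the work surface, if the arm or the gripper's body presses on something with over 40 N, if the wrist force passes 120 N, or if a joint passes its speed limit or range.

## Working session

There is one attempt and no reset: what is moved stays moved. The work goes in short steps, Python scripts to look and compute and a shell command to move; the robot and the scene stay as the last step left them, time stands still between calls to the robot, and variables do not carry over. Pictures are saved under pics/ and viewed, and the job is handed in when it is done.

```bash
ls; mkdir -p pics
cat > h.py <<'E'
import numpy as np, cv2
from cell import robot
def K(c):
    f=210/np.tan(np.radians(c['vfov'])/2)
    return np.array([[f,0,c['cx']],[0,f,c['cy']],[0,0,1.]])
def ray(name,px,c=None):
    c=c or robot.calibration(name)
    R=cv2.Rodrigues(np.array(c['rvec'],float))[0]; t=np.array(c['tvec'],float)
    d=R.T@np.linalg.inv(K(c))@np.array([px[0],px[1],1.]); o=-R.T@t
    return o,d
def atz(name,px,z,c=None):
    o,d=ray(name,px,c); return o+d*(z-o[2])/d[2]
def proj(name,P,c=None):
    c=c or robot.calibration(name)
    return cv2.projectPoints(np.array(P,float).reshape(-1,3),np.array(c['rvec'],float),np.array(c['tvec'],float),K(c),None)[0].reshape(-1,2)
def save(name,fn):
    im=robot.read_camera(name); cv2.imwrite('pics/'+fn,cv2.cvtColor(im,cv2.COLOR_RGB2BGR)); return im
E
python3 - <<'E'
from h import *
for n in ['side','top','wrist']:
    save(n,n+'0.png'); print(n,robot.calibration(n))
    for q in ['supply','handle','handle_grip','handle_nose','cover_edge','cover_hinge','jar','dishes','slidebox']:
        if n=='wrist': continue
        r=robot.find_in(n,q)[:2]
        print(q,[(np.round(np.array(a['xy'])*[560,420],1).tolist(),round(a['p'],2)) for a in r])
print(robot.observe())
E
```

```text
pics
side {'vfov': 52.521046051253336, 'cx': 273.38924233903094, 'cy': 216.59896065087082, 'rvec': array([ 2.41095597, -0.446753  ,  0.16784439]), 'tvec': array([-0.50979713,  0.19346083,  0.90275312])}
supply []
handle [([257.4, 231.7], 0.6)]
handle_grip [([260.0, 235.5], 0.95)]
handle_nose [([256.7, 235.8], 0.79)]
cover_edge [([311.6, 172.5], 0.97)]
cover_hinge [([310.4, 171.5], 0.82)]
jar [([241.1, 172.8], 0.87)]
dishes [([337.7, 309.7], 0.58)]
slidebox [([373.4, 386.1], 0.87), ([286.7, 216.2], 0.74)]
top {'vfov': 42.725247354595446, 'cx': 274.95775404678477, 'cy': 216.61544875469227, 'rvec': array([ 2.20070623, -2.15033482,  0.07059691]), 'tvec': array([-0.03577436,  0.55037434,  1.29809587])}
supply [([281.6, 220.0], 0.58)]
handle [([281.2, 236.5], 0.79)]
handle_grip [([278.5, 233.5], 0.67)]
handle_nose [([281.4, 237.3], 0.57)]
cover_edge [([279.0, 234.7], 0.71), ([276.2, 181.9], 0.6)]
cover_hinge [([276.5, 181.4], 0.86)]
jar [([194.2, 226.6], 0.67)]
dishes [([369.2, 204.8], 0.91)]
slidebox [([437.9, 209.2], 0.77)]
wrist {'vfov': 63.911015612378364, 'cx': 269.66920127421383, 'cy': 208.16762698363829, 'rvec': array([-2.43510917, -1.58276904, -0.21833163]), 'tvec': array([-0.52436162, -0.03438918,  0.39035114])}
{'time': 1.05, 'qpos': array([ 1.00701327e+00,  3.41960076e-01,  1.52406526e+00, -1.61654087e-05,
        1.27536849e+00, -1.45987180e-01]), 'qvel': array([-0.00064923,  0.0002235 , -0.00016631,  0.0006015 ,  0.00091734,
       -0.00037211]), 'joint_efforts': array([ 2.08177029e-03, -4.31124687e+01, -2.44492793e+01,  7.21822889e-02,
        4.80524171e-02,  9.68955305e-05]), 'tool_pos': array([0.21301908, 0.47988993, 0.2267734 ]), 'tool_rot': array([3.14139818e+00, 4.42259456e-05, 2.72380147e+00]), 'contact_force': array([-0.45289093, -0.45479078, -0.02035763]), 'torque': array([ 0.05002953, -0.05499582, -0.01889005]), 'opening': 0.09151817961123218}
```

View pics/side0.png

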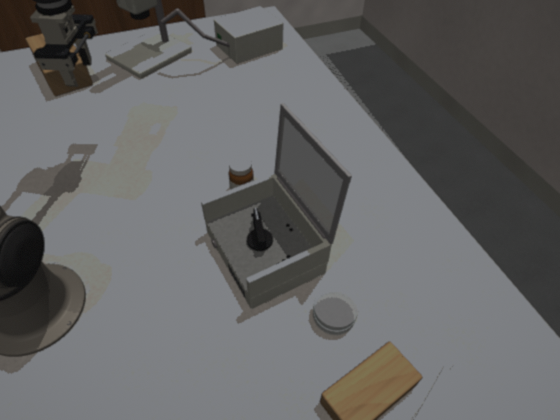

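View pics/top0.png

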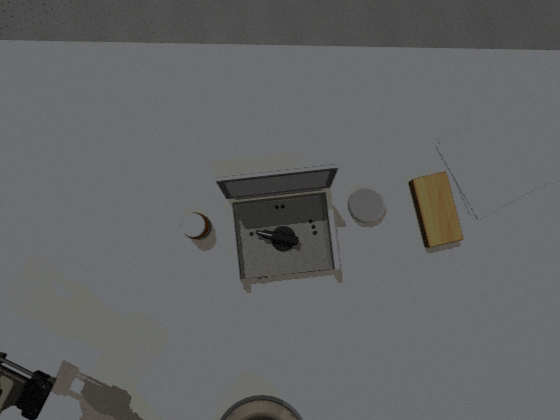

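View pics/wrist0.png

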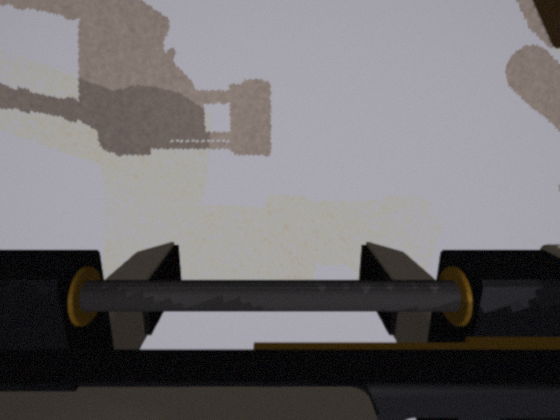

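Top: nose at about (260,233) points left (off), foot near (284,239), pips at (251,233), (279,207), (313,227). The cover stands upright at the hinge. I'll zoom in to fix the supply pose.

Run:
```python
from h import *
im=cv2.imread('pics/top0.png')[155:295,205:350]; im=cv2.convertScaleAbs(im,alpha=1.8)
cv2.imwrite('pics/topz.png',cv2.resize(im,None,fx=4.1,fy=4.1,interpolation=cv2.INTER_CUBIC))
im=cv2.imread('pics/side0.png')[100:310,190:370]; im=cv2.convertScaleAbs(im,alpha=1.8)
cv2.imwrite('pics/sidez.png',cv2.resize(im,None,fx=2.8,fy=2.8,interpolation=cv2.INTER_CUBIC))
```

```text
(no output)
```

View pics/topz.png

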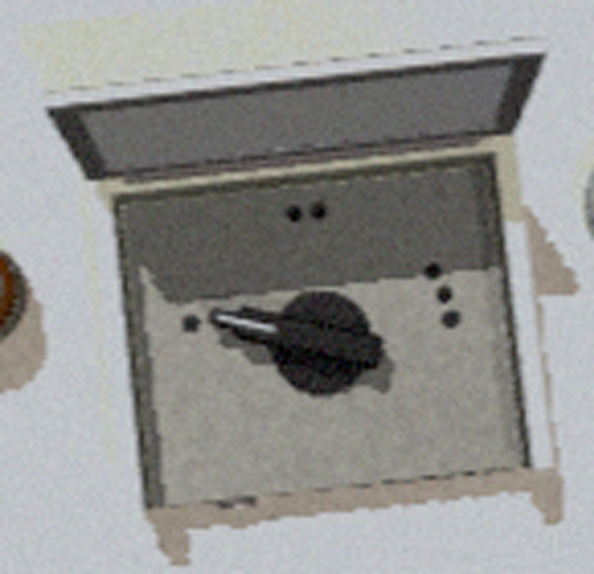

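View pics/sidez.png

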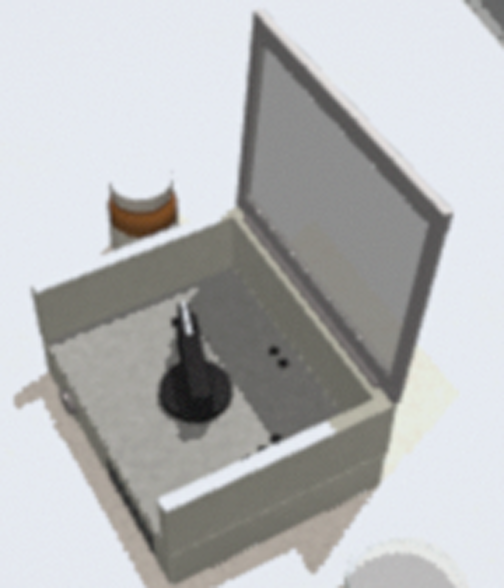

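```bash
cat > fit.py <<'E'
from h import *
from scipy.optimize import least_squares
T=[((83,108,112),(116,198)),((83,-108,112),(495,155)),((-95,108,112),(148,512)),((-95,-108,112),(528,467)),((-10,0,60),(321,343))]
S=[((-95,120,112),(33,290)),((-95,-120,112),(163,520)),((-95,-120,0),(175,583)),((95,-120,0),(378,487)),((-10,0,60),(195,388))]
ct,cs=robot.calibration('top'),robot.calibration('side')
def W(p,L):
    c,s=np.cos(p[2]),np.sin(p[2]); L=np.array(L,float).reshape(-1,3)/1000
    return np.c_[p[0]+c*L[:,0]-s*L[:,1],p[1]+s*L[:,0]+c*L[:,1],L[:,2]]
def res(p,split=False):
    a=proj('top',W(p,[l for l,_ in T]),ct)-(np.array([q for _,q in T])/4.1+[205,155])
    b=proj('side',W(p,[l for l,_ in S]),cs)-(np.array([q for _,q in S])/2.8+[190,100])
    return (a,b) if split else np.r_[a,b].ravel()
if __name__=='__main__':
    r=least_squares(res,[.55,0,.1],loss='soft_l1'); p=r.x
    print(p,np.degrees(p[2])); a,b=res(p,True); print(a.round(1).tolist(),b.round(1).tolist())
    h=W(p,[(-10,0,86)])[0]; print('axis',h, np.hypot(*h[:2]))
    tip=atz('top',(218/4.1+205,315/4.1+155),.094,ct); d=tip-h
    print('tip',tip,'r',np.hypot(*d[:2]),'nose yaw',np.degrees(np.arctan2(d[1],d[0])),'handle',p[2]+1.309-np.arctan2(d[1],d[0]))
    # cover angle
    for q in [(258,12),(450,212)]:
        def f(v):
            y=120 if q[0]<300 else -120
            x=92-190*np.cos(v[0]);z=112+190*np.sin(v[0])
            return (proj('side',W(p,[(x,y,z)]),cs)[0]-(np.array(q)/2.8+[190,100]))
        rr=least_squares(f,[1.5]);print('cover',rr.x,rr.fun)
    for n,px,z in [('jar',(194.2,226.6),.05),('dishes',(369,205),.02),('slidebox',(438,209),.05)]: print(n,atz('top',px,z,ct))
    for n,c,fn in [('top',ct,'top0'),('side',cs,'side0')]:
        im=cv2.convertScaleAbs(cv2.imread(f'pics/{fn}.png'),alpha=1.8)
        for L in [(-95,120,112),(-95,-120,112),(95,-120,112),(95,120,112),(-95,108,50),(-95,-108,50),(83,108,50),(83,-108,50),(-10,0,60)]:
            u=proj(n,W(p,[L]),c)[0]; cv2.circle(im,tuple(int(round(v)) for v in u),1,(0,0,255),-1)
        im=im[90:310,180:370]; cv2.imwrite(f'pics/ov_{n}.png',cv2.resize(im,None,fx=2.5,fy=2.5))
E
python3 fit.py
```

```text
[ 0.50628999 -0.0431414   0.13775537] 7.892801585881722
[[-1.4, -0.5], [-0.3, -0.8], [-0.7, 0.4], [1.2, 0.5], [-0.0, -0.2]] [[-1.5, -1.1], [0.9, -1.1], [-1.3, 3.9], [1.4, 1.1], [0.1, 1.0]]
axis [ 0.49638472 -0.0445146   0.086     ] 0.4983767066434542
tip [0.50917202 0.01403344 0.094     ] r 0.05992819126504006 nose yaw 77.67967163705417 handle 0.090989342945617
cover [1.66766213] [-0.01538957 -0.06525603]
cover [1.66703945] [0.57873113 1.71241543]
jar [0.52034133 0.17014521 0.05      ]
dishes [ 0.58503054 -0.25349746  0.02      ]
slidebox [ 0.57599641 -0.41380496  0.05      ]
```

```bash
cat >> h.py <<'E'
def go(x,y,z,yawdeg=None):
    s=robot.observe(); R=rot(s['tool_rot']); d=R.T@(np.array([x,y,z])-s['tool_pos'])*1000
    t=0 if yawdeg is None else (np.degrees(s['tool_rot'][2])-yawdeg+180)%360-180
    print('t',round(s['time'],2),'shift',d.round(1).tolist(),'turn',round(t,1),'F',np.round(s['contact_force'],1),'op',round(s['opening'],4))
from scipy.spatial.transform import Rotation
def rot(rpy): return Rotation.from_euler('xyz',rpy).as_matrix()
E
python3 - <<'E'
from h import *
go(.485,-.046,.2,78)
o,d=ray('wrist',(280,210)); s=robot.observe(); print('cam in tool',rot(s['tool_rot']).T@(o-s['tool_pos']))
E
```

```text
t 1.05 shift [-462.0, -370.3, 26.7] turn 78.1 F [-0.5 -0.5 -0. ] op 0.0915
cam in tool [ 0.07225077 -0.00074849 -0.15850212]
```

```bash
python3 -m pendant '[[[-40,-32,2],-7],[[-80,-64,4],-14],[[-120,-96,6],-21],[[-160,-128,8],-28],[[-200,-160,10],-35],[[-240,-192,12],-42],[[-270,-216,14],-49],[[-300,-240,16],-56],[[-330,-264,18],-63],[[-360,-288,20],-70]]' 1 20
python3 -c "
from h import *
go(.485,-.046,.2,258)"
```

```text
time: 1.88
tool_pos: [0.3771, 0.1653, 0.2122]
tool_rot: [-3.141, 0.001, -2.498]
contact_force: [0.1, 0.7, 0.1]
opening: 0.0918
t 1.88 shift [40.4, -233.8, 12.2] turn -41.1 F [0.1 0.7 0.1] op 0.0918
```

```bash
python3 -m pendant '[[[6,-35,2],-7],[[12,-70,4],-14],[[18,-105,6],-21],[[24,-140,8],-28],[[30,-170,10],-35],[[36,-200,12],-41],[[40,-234,12],-41],[[40,-234,12],-41],[[40,-234,12],-41]]' 1 20
python3 - <<'E'
from h import *
go(.485,-.046,.2,258)
c=robot.calibration('wrist'); im=save('wrist','w1.png'); save('top','t1.png')
print({k:np.array(v).tolist() for k,v in c.items()}, robot.observe()['tool_pos'],robot.observe()['qpos'])
for q in ['handle_grip','handle_nose','handle']: print(q,[(np.round(np.array(a['xy'])*[560,420],1).tolist(),round(a['p'],2)) for a in robot.find_in('wrist',q)[:2]])
p=[0.50629,-0.04314,0.13776]
from fit import W
print(proj('wrist',W(p,[(-10,0,94),(-10,0,60),(83,0,50),(-95,-108,50)]),c))
E
```

```text
time: 2.63
tool_pos: [0.4887, -0.0313, 0.1993]
tool_rot: [-3.141, -0.021, -1.806]
contact_force: [0.2, -0.7, -0.0]
opening: 0.0914
t 2.63 shift [15.2, 0.2, -0.4] turn -1.5 F [ 0.2 -0.7 -0. ] op 0.0914
{'vfov': 63.911015612378364, 'cx': 269.66920127421383, 'cy': 208.16762698363829, 'rvec': [-0.36142525461138353, -3.0650242622189303, -0.3874858002598764], 'tvec': [0.48322776440190895, -0.10228949923671014, 0.34388215643581116]} [ 0.48776984 -0.03006476  0.19952534] [-0.20458811  0.30280751  1.66161182 -0.02294778  1.17720344 -3.10451711]
handle_grip [([259.4, 196.7], 0.72)]
handle_nose [([257.7, 193.6], 0.81)]
handle [([259.7, 196.3], 0.92)]
[[257.22781492 196.90367143]
 [258.63674196 188.76187716]
 [168.96111322 221.42617606]
 [305.39819358  31.82531426]]
```

View pics/w1.png

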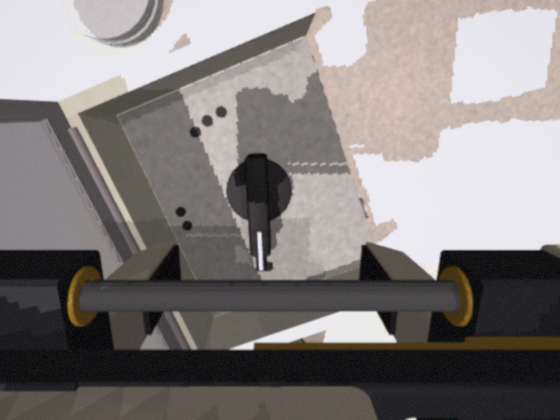

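View pics/t1.png

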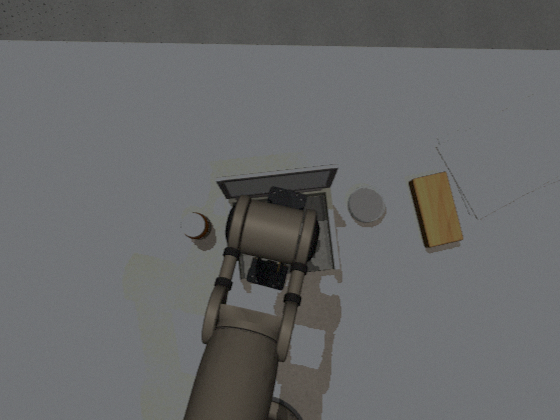

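Run:
```python
from h import *
a=atz('wrist',(262,269),.094); b=atz('wrist',(256,157),.094); d=a-b
print(a,b,np.linalg.norm(d),np.degrees(np.arctan2(d[1],d[0])))
go(.4955,-.0445,.13,253)
```

```text
[0.50683668 0.01927999 0.094     ] [ 0.48897457 -0.07433991  0.094     ] 0.09530866128280271 79.19813726474113
t 2.88 shift [11.0, -10.7, 70.2] turn 3.7 F [ 0.3  0.1 -0.3] op 0.092
```

```bash
python3 -m pendant '[[[4,-4,10],3.7],[[8,-8,30],3.7],[[11,-10.7,50],3.7],[[11,-10.7,70],3.7],[[11,-10.7,70],3.7],[[11,-10.7,70],3.7]]' 1 20
python3 -c "
from h import *
go(.4955,-.0445,.075,253)"
```

```text
time: 3.38
tool_pos: [0.4948, -0.0439, 0.13]
tool_rot: [-3.14, -0.021, -1.867]
contact_force: [-0.2, 0.6, 0.5]
opening: 0.0918
t 3.38 shift [-0.8, -0.7, 55.0] turn 0.0 F [-0.2  0.6  0.5] op 0.0918
```

```bash
python3 -m pendant '[[[-0.8,-0.7,20],0],[[-0.8,-0.7,40],0],[[-0.8,-0.7,55],0],[[-0.8,-0.7,55],0],[[-0.8,-0.7,55],0]]' 1 15
python3 -m pendant '[[[0,0,0],0],[[0,0,0],0],[[0,0,0],0],[[0,0,0],0],[[0,0,0],0],[[0,0,0],0],[[0,0,0],0],[[0,0,0],0]]' 0 15
python3 -c "
from h import *
go(.4955,-.0445,.075,187.9); save('wrist','w2.png')"
```

```text
time: 3.8
tool_pos: [0.4959, -0.0443, 0.0761]
tool_rot: [-3.14, -0.021, -1.866]
contact_force: [-0.4, 0.4, 1.0]
opening: 0.0916
time: 4.47
tool_pos: [0.4959, -0.0443, 0.0761]
tool_rot: [-3.14, -0.021, -1.866]
contact_force: [0.2, -0.2, -0.5]
opening: 0.0431
t 4.47 shift [0.3, 0.3, 1.1] turn 65.2 F [ 0.2 -0.2 -0.5] op 0.0431
```

View pics/w2.png

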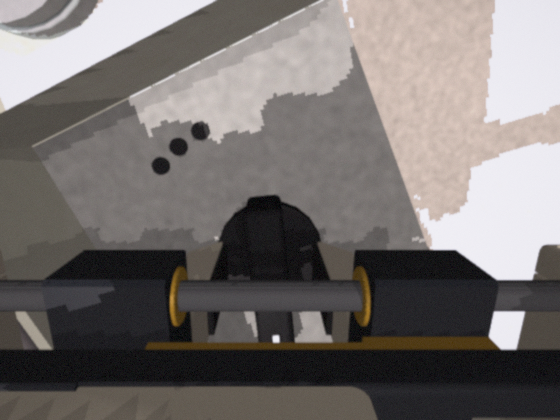

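Bar sits between the fingers at about (270,260); they are still closing (43 mm).

```bash
python3 -m pendant '[[[0,0,0],0],[[0,0,0],0],[[0,0,0],0],[[0,0,0],0],[[0,0,0],0],[[0,0,0],0],[[0,0,0],0]]' 0 15
python3 -c "
from h import *
go(.4955,-.0445,.075,187.9); print(robot.observe()['torque'])"
```

```text
time: 5.1
tool_pos: [0.4961, -0.0444, 0.0761]
tool_rot: [-3.139, -0.021, -1.866]
contact_force: [2.5, -0.9, -2.0]
opening: 0.0188
t 5.1 shift [0.3, 0.6, 1.1] turn 65.2 F [ 2.5 -0.9 -2. ] op 0.0188
[ 0.02465483 -0.315148    0.05611287]
```

```bash
python3 -m pendant '[[[0,0,0],5],[[0,0,0],11],[[0,0,0],17],[[0,0,0],23],[[0,0,0],29],[[0,0,0],35],[[0,0,0],41],[[0,0,0],47],[[0,0,0],53],[[0,0,0],58]]' 0 15
python3 -m pendant '[[[0,0,0],3],[[0,0,0],7],[[0,0,0],7],[[0,0,0],7]]' 0 15
python3 -c "
from h import *
go(.4955,-.0445,.075,187.9); print(robot.observe()['torque']); save('wrist','w3.png')"
```

```text
time: 5.93
tool_pos: [0.4943, -0.0426, 0.076]
tool_rot: [-3.126, -0.012, -2.884]
contact_force: [-3.4, 8.6, 5.2]
opening: 0.0186
time: 6.27
tool_pos: [0.494, -0.0421, 0.076]
tool_rot: [-3.126, -0.011, -3.004]
contact_force: [-0.4, 3.5, 1.5]
opening: 0.0183
t 6.27 shift [-1.2, -2.6, 1.0] turn -0.0 F [-0.4  3.5  1.5] op 0.0183
[7.60441558e-01 8.36428077e-02 6.74181145e-05]
```

View pics/w3.png

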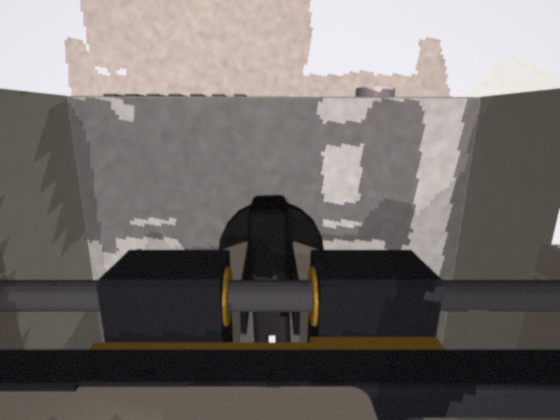

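```bash
python3 -m pendant '[[[0,0,0],0],[[0,0,0],0],[[0,0,0],0],[[0,0,0],0],[[0,0,0],0],[[0,0,0],0],[[0,0,0],0],[[0,0,0],0]]' 1 15
python3 -m pendant '[[[0,0,-20],0],[[0,0,-50],0],[[0,0,-90],0],[[0,0,-124],0],[[0,0,-124],0],[[0,0,-124],0]]' 1 15
python3 - <<'E'
from h import *
c=robot.calibration('wrist'); go(.4964,-.0445,.075,187.9);  save('wrist','w4.png')
from fit import W
print(proj('wrist',W([0.50629,-0.04314,0.13776],[(-10,0,94),(-10,0,60),(55,0,94),(-45,0,94)]),c))
E
```

```text
time: 6.98
tool_pos: [0.494, -0.0422, 0.076]
tool_rot: [-3.126, -0.011, -3.004]
contact_force: [0.4, -0.2, 0.1]
opening: 0.0668
time: 7.48
tool_pos: [0.496, -0.0402, 0.2018]
tool_rot: [-3.124, -0.006, -3.004]
contact_force: [-0.2, -0.5, 0.1]
opening: 0.0917
t 7.48 shift [-0.6, -2.1, 126.9] turn -0.0 F [-0.2 -0.5  0.1] op 0.0917
[[267.78729515 206.26098482]
 [268.64655099 196.68286725]
 [267.93248523 278.31238912]
 [267.70138299 163.6265891 ]]
```

View pics/w4.png

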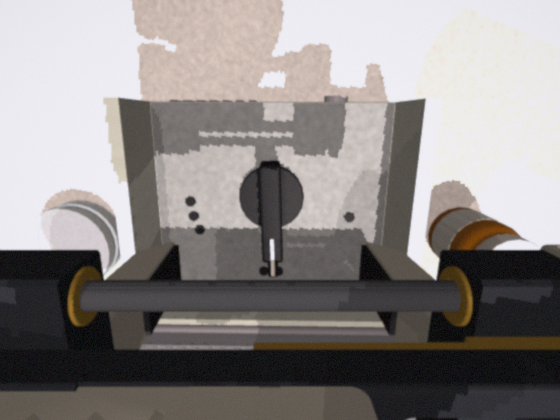

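Released: nose points (273,275) between the two pips (264,271) and (278,271), so standby within about 2°. Waiting a second before gripping again.

```bash
python3 -m pendant '[[[0,0,0],0],[[0,0,0],0],[[0,0,0],0],[[0,0,0],0],[[0,0,0],0],[[0,0,0],0],[[0,0,0],0],[[0,0,0],0],[[0,0,0],0],[[0,0,0],0]]' 1 15
python3 -c "
from h import *
go(.495,-.0425,.075,187)"
```

```text
time: 8.37
tool_pos: [0.4949, -0.04, 0.2001]
tool_rot: [-3.125, -0.01, -3.004]
contact_force: [-0.4, 0.4, 0.5]
opening: 0.0919
t 8.37 shift [-1.0, -0.4, 125.1] turn 0.9 F [-0.4  0.4  0.5] op 0.0919
```

```bash
python3 -m pendant '[[[-1,-0.4,35],0],[[-1,-0.4,70],0],[[-1,-0.4,105],0],[[-1,-0.4,125],0],[[-1,-0.4,125],0],[[-1,-0.4,125],0]]' 1 15
python3 -m pendant '[[[0,0,0],0],[[0,0,0],0],[[0,0,0],0],[[0,0,0],0],[[0,0,0],0],[[0,0,0],0],[[0,0,0],0],[[0,0,0],0],[[0,0,0],0],[[0,0,0],0]]' 0 20
python3 -m pendant '[[[0,0,0],0],[[0,0,0],0],[[0,0,0],0],[[0,0,0],0],[[0,0,0],0]]' 0 20
python3 -c "
from h import *
go(.495,-.0425,.075,112.9); print(robot.observe()['torque'],robot.observe()['qpos'])"
```

```text
time: 8.87
tool_pos: [0.4947, -0.0424, 0.0748]
tool_rot: [-3.126, -0.012, -3.004]
contact_force: [0.5, -0.1, 0.3]
opening: 0.0914
time: 9.7
tool_pos: [0.4947, -0.0424, 0.0747]
tool_rot: [-3.126, -0.012, -3.004]
contact_force: [0.2, 0.5, 0.6]
opening: 0.0294
time: 10.12
tool_pos: [0.4946, -0.042, 0.0747]
tool_rot: [-3.127, -0.012, -3.004]
contact_force: [-0.1, 3.7, -0.2]
opening: 0.018
t 10.12 shift [-0.3, -0.6, -0.3] turn 75.0 F [-0.1  3.7 -0.2] op 0.018
[ 0.81974321 -0.02044632  0.08385789] [-0.22744429  0.47729     1.79245359 -0.02370302  0.87793728 -1.92044496]
```

```bash
python3 -m pendant '[[[0,0,0],5],[[0,0,0],11],[[0,0,0],17],[[0,0,0],23],[[0,0,0],29],[[0,0,0],35],[[0,0,0],41],[[0,0,0],47],[[0,0,0],53],[[0,0,0],59]]' 0 20
python3 -c "
from h import *
go(.495,-.0425,.075,112.9); print(robot.observe()['torque'],robot.observe()['contact_force'])"
```

```text
time: 10.95
tool_pos: [0.4954, -0.0402, 0.0747]
tool_rot: [-3.127, 0.006, 2.244]
contact_force: [4.8, 12.2, -1.8]
opening: 0.0182
t 10.95 shift [-1.6, -1.7, -0.3] turn 15.7 F [ 4.8 12.2 -1.8] op 0.0182
[ 2.15845711 -0.83703595  0.10549174] [ 4.79302563 12.21537795 -1.79283362]
```

```bash
python3 -m pendant '[[[0,0,0],4],[[-1,-1,0],9],[[-1,-1,0],13],[[-1,-1,0],16],[[-1,-1,0],18],[[-1,-1,0],18],[[-1,-1,0],18]]' 0 20
python3 -c "
from h import *
go(.495,-.0425,.075,112.9); print(robot.observe()['torque'],robot.observe()['contact_force'])"
```

```text
time: 11.53
tool_pos: [0.4959, -0.0399, 0.0747]
tool_rot: [-3.131, 0.008, 1.93]
contact_force: [3.8, 10.7, -1.4]
opening: 0.0183
t 11.53 shift [-2.2, -1.8, -0.3] turn -2.3 F [ 3.8 10.7 -1.4] op 0.0183
[ 1.94925548 -0.55509508  0.50042095] [ 3.80979155 10.70668607 -1.44353834]
```

Torque about z rose to 0.5 N·m, so it is against the stop. Release and check.

```bash
python3 -m pendant '[[[0,0,0],0],[[0,0,0],0],[[0,0,0],0],[[0,0,0],0],[[0,0,0],0],[[0,0,0],0],[[0,0,0],0],[[0,0,0],0],[[0,0,0],0]]' 1 15
python3 -m pendant '[[[0,0,-20],0],[[0,0,-50],0],[[0,0,-90],0],[[0,0,-124],0],[[0,0,-124],0],[[0,0,-124],0]]' 1 15
python3 - <<'E'
from h import *
c=robot.calibration('wrist'); go(.4964,-.0445,.075,187.9);  save('wrist','w5.png')
E
```

```text
time: 12.28
tool_pos: [0.4959, -0.0399, 0.0747]
tool_rot: [-3.131, 0.008, 1.93]
contact_force: [-0.2, 1.0, 0.2]
opening: 0.0736
time: 12.78
tool_pos: [0.4977, -0.0387, 0.2005]
tool_rot: [-3.135, 0.011, 1.93]
contact_force: [0.5, -0.2, -0.5]
opening: 0.092
t 12.78 shift [-3.6, -2.5, 125.6] turn -77.3 F [ 0.5 -0.2 -0.5] op 0.092
```

View pics/w5.png

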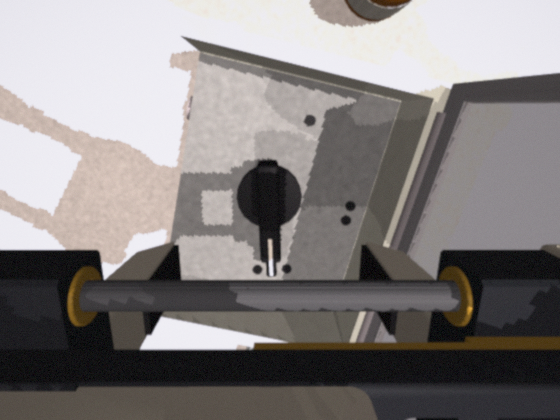

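The nose (271,272) points at the middle of the three pips (258/287,269), so it stands at run. Next the cover: rise, go over and behind it.

```bash
python3 -m pendant '[[[0,0,-35],0],[[0,0,-70],0],[[0,0,-105],0],[[0,0,-140],-7],[[0,0,-140],-14],[[0,0,-140],-21],[[0,0,-140],-28],[[0,0,-140],-35],[[0,0,-140],-42],[[0,0,-140],-49]]' 0 15
python3 -c "
from h import *
go(.655,-.022,.34,187.9)"
```

```text
time: 13.67
tool_pos: [0.497, -0.0368, 0.3364]
tool_rot: [-3.128, -0.006, 2.791]
contact_force: [-0.6, -0.2, -1.2]
opening: 0.0298
t 13.67 shift [-143.3, 68.1, -5.3] turn -28.0 F [-0.6 -0.2 -1.2] op 0.0298
```

```bash
python3 -m pendant '[[[-30,14,-5],-6],[[-60,28,-5],-12],[[-90,42,-5],-18],[[-120,56,-5],-24],[[-143,68,-5],-28],[[-143,68,-5],-28],[[-143,68,-5],-28],[[-143,68,-5],-28]]' 0 15
python3 -c "
from h import *
go(.655,-.022,.265,187.9); save('side','s2.png')"
```

```text
time: 14.33
tool_pos: [0.654, -0.0221, 0.3379]
tool_rot: [-3.133, -0.015, -3.005]
contact_force: [-1.1, -0.3, -0.0]
opening: 0.0005
t 14.33 shift [-2.1, 0.6, 72.9] turn -0.1 F [-1.1 -0.3 -0. ] op 0.0005
```

View pics/s2.png

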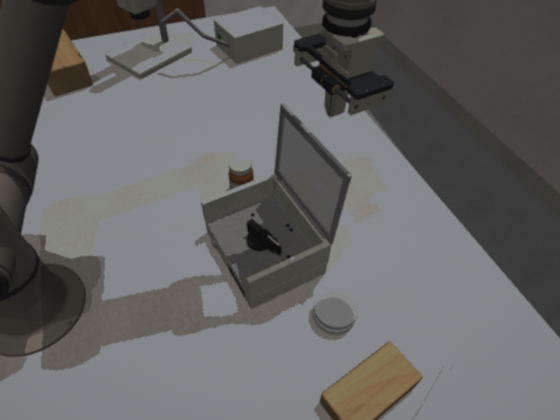

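```bash
python3 -m pendant '[[[-2,0,30],0],[[-2,0,61],0],[[-2,0,61],0],[[-2,0,61],0]]' 0 15
python3 - <<'E'
from h import *
c,s=np.cos(.1378),np.sin(.1378)
t=robot.observe()['tool_pos']; d=t[:2]-[.5063,-.0431]; print('u',(c*d[0]+s*d[1])*1000-92,'y',(-s*d[0]+c*d[1])*1000,'w',t[2]*1000-112)
E
```

```text
time: 14.72
tool_pos: [0.6536, -0.0226, 0.2778]
tool_rot: [-3.133, -0.016, -3.005]
contact_force: [0.1, -0.4, 1.6]
opening: 0.0006
u 56.702722179234684 y 0.08938560654301805 w 165.84770650449752
```

```bash
python3 -m pendant '[[[12,0,0],0],[[24,0,0],0],[[36,0,0],0],[[48,0,0],0],[[60,0,0],0],[[72,0,0],0],[[84,0,0],0],[[84,0,0],0]]' 0 15
python3 - <<'E'
from h import *
c,s=np.cos(.1378),np.sin(.1378)
t=robot.observe()['tool_pos']; d=t[:2]-[.5063,-.0431]; print('u',(c*d[0]+s*d[1])*1000-92,'y',(-s*d[0]+c*d[1])*1000,'w',t[2]*1000-112)
save('side','s3.png')
E
```

```text
time: 15.38
tool_pos: [0.5698, -0.0344, 0.283]
tool_rot: [-3.132, -0.011, -3.006]
contact_force: [-0.1, -0.0, 0.3]
opening: 0.0006
u -27.891666013954094 y -0.07926387197082149 w 171.0298273655141
```

View pics/s3.png

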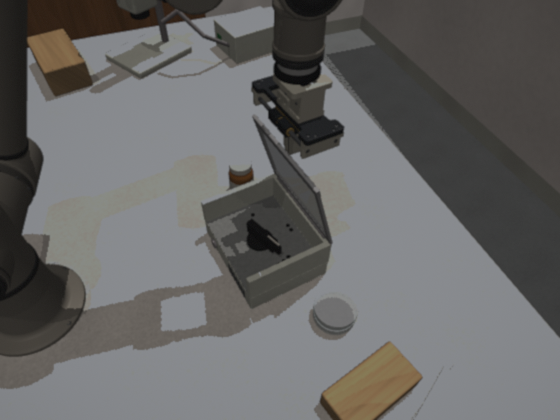

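```bash
python3 -m pendant '[[[14,0,6],0],[[28,0,13],0],[[42,0,21],0],[[54,0,30],0],[[66,0,39],0],[[78,0,49],0],[[87,0,60],0],[[96,0,71],0],[[106,0,83],0],[[106,0,83],0]]' 0 15
cat > u.py <<'E'
from h import *
c,s=np.cos(.1378),np.sin(.1378)
t=robot.observe()['tool_pos']; d=t[:2]-[.5063,-.0431]; print('u',(c*d[0]+s*d[1])*1000-92,'y',(-s*d[0]+c*d[1])*1000,'w',t[2]*1000-112)
E
python3 u.py; python3 -c "
from h import *
save('side','s4.png')"
```

```text
time: 16.27
tool_pos: [0.4654, -0.0496, 0.2005]
tool_rot: [-3.132, -0.009, -3.007]
contact_force: [4.0, 0.8, -1.8]
opening: 0.0001
u -133.3736302128125 y -0.8284892662085847 w 88.53295054170147
```

View pics/s4.png

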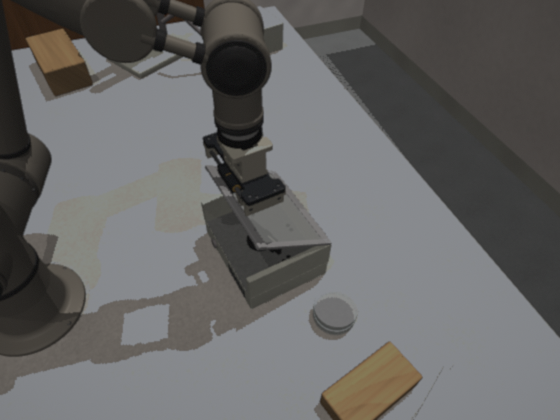

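```bash
python3 -m pendant '[[[6,0,10],0],[[11,0,20],0],[[16,0,30],0],[[20,0,39],0],[[23,0,50],0],[[25,0,60],0],[[27,0,70],0],[[28,0,78],0],[[28,0,80],0],[[28,0,80],0]]' 0 15
python3 u.py
```

```text
time: 17.15
tool_pos: [0.4407, -0.0544, 0.1229]
tool_rot: [-3.131, -0.004, -3.007]
contact_force: [4.8, 3.8, -3.3]
opening: 0.0007
u -158.56107973395956 y -2.143920247550002 w 10.858702772231283
```

```bash
python3 -m pendant '[[[0,0,2],0],[[0,0,4],0],[[0,0,6],0],[[0,0,8],0],[[0,0,8],0],[[0,0,8],0]]' 0 15
python3 u.py
```

```text
time: 17.65
tool_pos: [0.4416, -0.0548, 0.117]
tool_rot: [-3.129, -0.002, -3.007]
contact_force: [-4.3, 1.6, 18.7]
opening: 0.0003
u -157.69612733366552 y -2.657022720905613 w 4.976691069931974
```

18.7 N of upward force: the cover is seated. Lift clear and check.

```bash
python3 -m pendant '[[[0,0,-10],0],[[0,0,-40],0],[[0,0,-80],0],[[0,0,-120],0],[[0,20,-160],0],[[0,60,-180],0],[[0,100,-180],0],[[0,140,-180],0],[[0,180,-180],0],[[0,200,-180],0]]' 0 15
python3 -m pendant '[[[0,35,0],0],[[0,70,0],0],[[0,100,0],0],[[0,100,0],0],[[0,100,0],0]]' 0 15
python3 - <<'E'
from h import *
im=save('side','s5.png'); im=cv2.convertScaleAbs(cv2.imread('pics/s5.png')[100:310,190:370],alpha=1.8)
ca=robot.calibration('side')
from fit import W
p=[0.50629,-0.04314,0.13776]
im=cv2.resize(im,None,fx=2.8,fy=2.8)
for a,col in [(0,(0,0,255)),(.04,(0,255,0)),(.1,(255,0,0))]:
  for y in (120,-120):
    u=proj('side',W(p,[(92-190*np.cos(a),y,112+190*np.sin(a))]),ca)[0]
    cv2.circle(im,tuple(int(v) for v in (u-[190,100])*2.8),2,col,-1)
cv2.imwrite('pics/s5z.png',im)
save('top','t5.png'); im=cv2.convertScaleAbs(cv2.imread('pics/t5.png')[155:295,155:395],alpha=1.8); cv2.imwrite('pics/t5z.png',cv2.resize(im,None,fx=3,fy=3))
print(robot.observe()['time'],robot.observe()['qvel'].round(3))
E
```

```text
time: 18.48
tool_pos: [0.4135, 0.149, 0.2949]
tool_rot: [-3.131, -0.001, -3.005]
contact_force: [0.0, 0.1, 0.9]
opening: 0.0002
time: 18.9
tool_pos: [0.3994, 0.249, 0.2935]
tool_rot: [-3.13, -0.002, -3.002]
contact_force: [-0.1, 0.2, 0.1]
opening: 0.0004
19.0 [-0.022 -0.007  0.003  0.002 -0.004  0.001]
```

View pics/s5z.png

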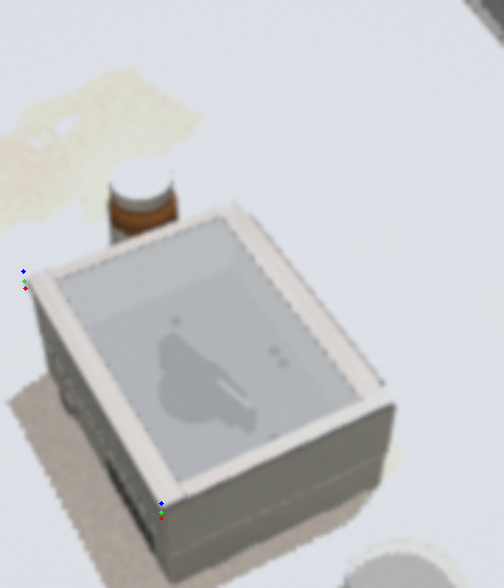

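View pics/t5z.png

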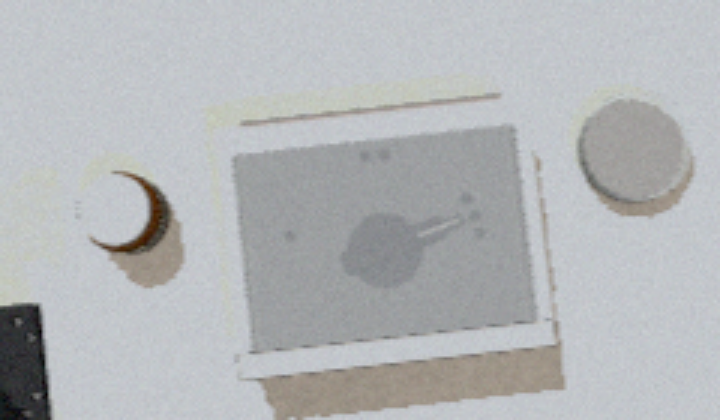

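The cover lies flush on the walls in both views, with no gap. Through the pane the nose points at the middle of the three pips (475,216 in the zoomed top view). The jar, dishes and slide box look unmoved. Handing in.

```bash
python3 -m pendant '[[[0,0,0],0],[[0,0,0],0],[[0,0,0],0],[[0,0,0],0]]'
python3 - <<'E'
from h import *
for q,a in [('jar',(194.2,226.6)),('dishes',(369.2,204.8)),('slidebox',(437.9,209.2))]:
    print(q,a,[(np.round(np.array(r['xy'])*[560,420],1).tolist(),round(r['p'],2)) for r in robot.find_in('top',q)[:1]])
robot.hand_in()
E
```

```text
time: 19.33
tool_pos: [0.4001, 0.2468, 0.2938]
tool_rot: [-3.13, -0.002, -3.007]
contact_force: [-0.8, -1.3, 0.4]
opening: 0.0006
jar (194.2, 226.6) [([195.5, 228.1], 0.84)]
dishes (369.2, 204.8) [([368.7, 205.3], 0.88)]
slidebox (437.9, 209.2) [([437.9, 209.8], 0.87)]
the job is handed in; nothing more can be done
```

I turned the handle to standby and let go of it there. I then gripped it again, turned it on to run and folded the cover shut. The job was handed in at about 19.5 s of the 64 s allowed; hand-in gives no verdict, so these are my own checks.

- **Standby:** with the gripper lifted clear for over a second, the nose pointed between the two pips, within about 2°.
- **Run:** the turning torque rose to about 0.5 N·m against the end stop. The nose points at the three pips, also seen through the shut cover.
- **Cover:** it pushed back with about 19 N when seated. It lies flush in the side and top views, though I judged this by eye. The angle overlay was too coarse (2–4 mm off at the corners) to measure against the 0.04 rad limit.
- **Bystanders:** the jar, dishes and slide box were found within 2 pixels of where they started in the top camera.
- **Robot:** the arm is parked well clear, touching nothing.

One thing went differently from plan. The last joint's range stopped me turning fully in line with the handle for the first grip, so I gripped about 6° off and let the pads line it up. This also left the tool tilted by about 1°, with no visible effect.

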